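# Kit out the four engine parts

### The arm

A 6-joint arm with a two-finger parallel gripper is mounted at the origin on a cart in front of the work surface, level with it; the furniture and walls round the work are solid. World frame = base frame: x ahead of the robot, y to its left, z up, the work surface at z = 0. Lengths are in mm, angles in degrees, forces in N, time in s.
With the tool pointing down it reaches from about 300 to 850 mm from the base axis. Payload 5.4 kg.
Tool frame: the origin (TCP) lies at the very end of the fingers, on their centre line; the grasp point (between the pads) lies 19 mm behind it; z points along the fingers, y is the line along which they close (so a half turn about z gives the same grasp; the last joint's range is limited). The gripper opens to 85 mm and grips with 20 to 120 N. Pads are 22 mm wide; open, the fingers measure 114 mm over their backs; the gripper's body (76 mm by 85 mm) begins 54 mm behind the grasp point. The pads swing forward as they close: fully open they stand 13 mm farther back than shut.
Start: joints at [62.733, 9.076, 91.501, -0, 79.423, -12.038], TCP at [151.052, 554.788, 231.299] pointing down, gripper open.
Joint ranges: [-166.64, 166.64], [-54.1, 131.32], [10.49, 154.53], [-73.88, 253.88], [9.74, 151.15], [-171.62, 171.62]. Speed limits (degrees/s): [147.25, 147.25, 180, 180, 180, 180].

### API

Orientations are given as [roll, pitch, yaw] about the fixed x, y, z axes, in that order (R = Rz(yaw) Ry(pitch) Rx(roll)).
In Python, from plant import bot gives the robot as it stands. The module is installed in compiled form; this text tells all that it offers.
- The arm moves only by the shell command python3 -m creep 'ROWS' [FORCE]. ROWS is JSON, one flat list of numbers, 5 for each row, row after row: the shift along the tool's x, y, z scaled (see below), then the turn about the tool's z scaled (see below), then the opening, from 0 (shut) to 1 (fully open). A call has 1 to 10 rows; each row shifts and turns the commanded pose from where the row before left it, along the tool's axes as they then stand; what a row does not reach is not made up. The controller multiplies each number of a shift by 0.3 m and each number of a turn by pi/2 rad. A row lasts 1/10 s, in which the tool goes at most 50 mm and 8.59 degrees, less where a joint would pass 70% of its speed; a pose out of reach is approached as far as the arm can. A call with a number of a shift or a turn outside -1 to 1 is refused whole. A call with a gripper value outside its range is refused whole. The fingers move at their own pace and stop on an object; FORCE is the grip in N (left out, the last holds). Time passes only in rows, so rows that do not move let the fingers close. It gives the time, the measured TCP pose, the force, the opening and the grip force at its end, in the units of the state.
- bot.get_obs(): the state, without advancing time (a new reading comes with each control period).
- bot.snapshot(name): name is "side" or "top"; returns (picture, depth): 480x640x3 uint8, red, green, blue; 480x640 float32, mm along the optical axis (not along the pixel's ray), 0 where there is no reading.
- bot.camera_info(name): a dict with "fx", "fy", "cx", "cy" (pixels), "rvec" (rotation vector, rad) and "tvec" (3), from world to camera coordinates, as OpenCV has them. Camera axes: x right, y down, z forward; pixel columns grow to the right and rows downward; lengths in mm; the calibration is good to about 2 mm. A picture is of the moment at which its call begins. camera_info takes no time and is no camera call.
- bot.hand_in(): hands the job in; it is judged then, once.
Trained networks look in the newest picture that a camera, given by its name, has taken for a name from the list of things; names that differ only in an ending like _2 or _b are one class to them, and where a whole thing is asked for, a point or a joint stands for the part that bears it (a point fixed in the world has none). Each returns a list of dicts, best first, with "score" (0 to 1); they miss things now and then, are a little off and sometimes report something else, mostly with a low value. They report only what shows in the picture. A call takes as long as a camera call.
- bot.masks_of(camera, target): "region" (480x640 bool, what is visible of it) and "at" ([column, row] in pixels, amid what is visible of it).
The state is a dict: "time": time; "joints": joint angles; "dq": joint speeds; "joint_torque": joint torques, N m; "ee_pos": TCP position; "tcp_rot": TCP orientation; "ft_force": force on the tool from outside, world axes, zero at the start; "ft_torque": the same for the moment, N m; "opening": finger opening in mm; "gripper_force": force on a finger pad.
Only numpy, scipy, OpenCV 4.12 (cv2) and the standard library are available. Lean on these libraries where they do the work, as an engineer would, in place of code of your own. Each camera call takes 0.05 s, during which the arm holds its last target. There are 200 camera calls.

### The job

Four small engine parts lie among the other things on the bench: a spark plug, a gasket, a two-pin connector and a flange bolt. Put each one on the stand made for it: the plug lying across both saddles of the cradle, the gasket flat and lengthwise between the stops of the long flat stand, the connector flat and lengthwise between the stops of the short flat stand, and the bolt upright on its head inside the round rim. Leave the wood offcut, the feeler gauge and everything else where they are.

Things in the scene. Friction and masses are not known exactly. Their poses are not given: they have to be found in the camera images.
- spark_plug_center (a point): white and metal spark plug lying on the bench, 82 mm long, 16 mm wide where it is gripped, top 20 mm above the bench. The point is its middle, 9.5 mm above its underside; y runs along the plug, x across it (grip across x at this point), z up.
- gasket_center (a point): dark green flat oblong gasket with a round hole in the middle, 32 x 84 x 8 mm, lying flat. The point is its centre, 4 mm above its underside; y runs along its length, x across (grip the 32 mm width across x, with the fingertips about 3 mm above the bench), z up.
- connector_center (a point): small black plastic two-pin connector block, 20 x 30 x 14 mm, lying flat on the clear part of the bench (smaller black scraps farther back by the vice are not meant). The point is its centre, 7 mm above its underside; y runs along its 30 mm length, x across (grip the 20 mm width across x), z up.
- bolt_center (a point): grey steel flange bolt standing upright on its round flanged head, 54 mm tall, head 23 mm across and 9 mm high, threaded shank 10 mm thick above it (grip the shank from any side). The point is on its axis half-way up, 27 mm above its underside; z up.
- plug_stand_seat (a point): fixed cradle for the spark plug: grey plate 56 x 100 x 6 mm with two dark U-shaped saddles centred 28 mm either side of the middle, each 12 mm long (y), notch 32 mm wide (x), notch floor 14 mm and cheeks 24 mm above the bench; 44 mm open between them for the fingers. The point: midway between the saddles, level with the notch floor. y runs from saddle to saddle (the plug lies along y), z up.
- gasket_stand_seat (a point): fixed long flat stand for the gasket: grey plate 60 x 114 mm, its face 6 mm above the bench, dark C-shaped stops 8 mm high at both ends; inside them 52 mm wide (x) and 104 mm long (y). The long sides are open for 68 mm in the middle for the fingers. The point: centre of the face. y runs along its length (the gasket lies along y, either way round), z up.
- connector_stand_seat (a point): fixed short flat stand for the connector: grey plate 48 x 64 mm, its face 6 mm above the bench, dark C-shaped stops 8 mm high at both ends; inside them 40 mm wide (x) and 50 mm long (y). The long sides are open for 38 mm in the middle for the fingers. The point: centre of the face. y runs along its length (the connector lies along y, either way round), z up.
- bolt_stand_seat (a point): fixed stand for the bolt: square grey plate 64 mm wide with a round dark dish 52 mm across on it; inside its rim 44 mm across, floor 8 mm and rim 12 mm above the bench. The point: centre of the dish floor. z up.
- wood_block_center (a point): bystander: plain offcut of pine, 30 x 52 x 24 mm, loose. The point is its centre, 12 mm above the bench. Not to be moved.
- feeler_gauge_center (a point): bystander: slim metal feeler gauge, 18 x 108 x 12 mm, y along its length, loose. The point is its centre, 6 mm above the bench. Not to be moved.

How it is judged:
By the outcome, as a careful person would: the job done as asked, in the order asked, and still so for the second after the job is handed in, with the robot touching nothing.
It also fails if it takes over 120 s, if anything falls off the work surface, if the arm or the gripper's body presses on something with over 40 N, if the wrist force passes 120 N, or if a joint passes its speed limit or range.

## Working session

There is one attempt and no reset: what is moved stays moved. The work goes in short steps, Python scripts to look and compute and a shell command to move; the robot and the scene stay as the last step left them, time stands still between calls to the robot, and variables do not carry over. Pictures are saved under pics/ and viewed, at most 14 in all, crops included, and the job is handed in when it is done.

```bash
mkdir -p pics
cat > h.py <<'E'
import numpy as np, cv2
from plant import bot
def cam(n):
    c=bot.camera_info(n); R=cv2.Rodrigues(np.array(c["rvec"],float))[0]
    return c,R,np.array(c["tvec"],float).ravel()
def world(n,depth):
    c,R,t=cam(n); v,u=np.mgrid[:480,:640]
    P=np.stack([(u-c["cx"])/c["fx"]*depth,(v-c["cy"])/c["fy"]*depth,depth],-1)
    return (P-t)@R
def save(n,f,img): cv2.imwrite(f"pics/{f}.png",img[:,:,::-1])
E
python3 - <<'E'
from h import *
print({k:v for k,v in bot.get_obs().items() if k in("time","ee_pos","tcp_rot","opening")})
for n in("top","side"):
    p,d=bot.snapshot(n); save(n,n+"0",p); W=world(n,d)
    c,R,t=cam(n); print(n,"cam at",(-R.T@t).round())
    for o in "spark_plug_center gasket_center connector_center bolt_center plug_stand_seat gasket_stand_seat connector_stand_seat bolt_stand_seat wood_block_center feeler_gauge_center".split():
        for m in bot.masks_of(n,o)[:2]:
            r=m["region"]&(d>0); X=W[r]
            if len(X)<5: continue
            q=cv2.minAreaRect(X[:,:2].astype(np.float32))
            print(o,round(m["score"],2),np.round(m["at"]),len(X),"med",np.median(X,0).round(),"zmax",np.percentile(X[:,2],95).round(),"rect",np.round(q[0]),np.round(q[1]),round(q[2]))
E
```

```text
{'time': 0.0, 'ee_pos': array([150.77560755, 554.24321345, 230.29909623]), 'tcp_rot': array([-1.79892628e+02, -2.05993499e-02,  1.64773393e+02]), 'opening': 85.8273229298493}
top cam at [ 454.  -11. 1081.]
spark_plug_center 0.65 [153. 190.] 199 med [615. 315.  15.] zmax 19.0 rect [615. 311.] [79. 15.] 84
gasket_center 0.7 [315. 206.] 428 med [595.   2.   8.] zmax 11.0 rect [605.   1.] [32. 80.] 79
gasket_center 0.56 [475. 284.] 1438 med [ 438. -320.    7.] zmax 23.0 rect [ 437. -322.] [ 58. 102.] 31
connector_center 0.44 [392. 281.] 133 med [ 444. -152.   13.] zmax 17.0 rect [ 445. -153.] [30. 18.] 11
bolt_center 0.63 [146. 278.] 123 med [445. 323.  11.] zmax 54.0 rect [443. 329.] [20. 28.] 16
bolt_center 0.54 [235. 271.] 462 med [461. 156.  23.] zmax 27.0 rect [461. 159.] [55. 35.] 24
gasket_stand_seat 0.85 [244. 198.] 1713 med [602. 147.   6.] zmax 14.0 rect [602. 147.] [118.  61.] 52
gasket_stand_seat 0.52 [482. 209.] 389 med [ 593. -328.   11.] zmax 14.0 rect [ 593. -325.] [ 18. 107.] 18
connector_stand_seat 0.72 [320. 272.] 782 med [458. -13.   7.] zmax 15.0 rect [459. -13.] [50
[... 874 characters left out ...]
9 [264. 176.] 100 med [442. 326.  14.] zmax 52.0 rect [444. 354.] [74. 20.] 83
plug_stand_seat 0.75 [311. 384.] 1616 med [ 436. -323.    7.] zmax 24.0 rect [ 437. -319.] [ 60. 101.] 30
gasket_stand_seat 0.59 [338. 213.] 805 med [600. 147.   7.] zmax 15.0 rect [604. 156.] [140.  68.] 56
connector_stand_seat 0.68 [291. 264.] 538 med [457. -11.   7.] zmax 15.0 rect [459. -11.] [52. 67.] 19
bolt_stand_seat 0.88 [372. 299.] 722 med [ 596. -155.    7.] zmax 13.0 rect [ 597. -146.] [63. 74.] 4
wood_block_center 0.52 [279. 218.] 323 med [458. 151.  22.] zmax 26.0 rect [459. 157.] [53. 33.] 26
feeler_gauge_center 0.75 [394. 371.] 608 med [ 591. -326.   11.] zmax 13.0 rect [ 595. -321.] [ 25. 107.] 16
```

View pics/top0.png

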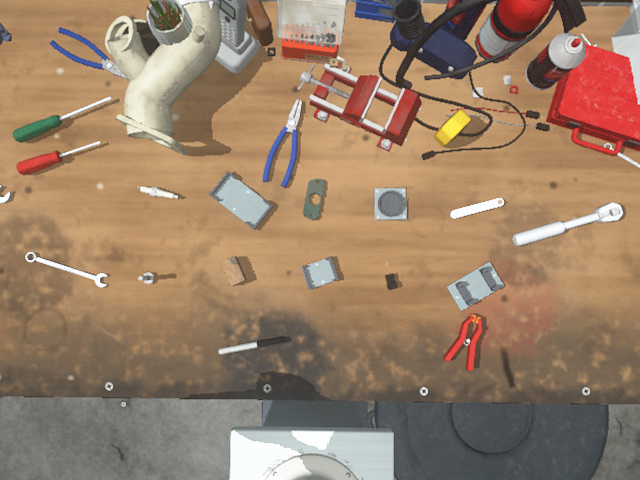

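View pics/side0.png

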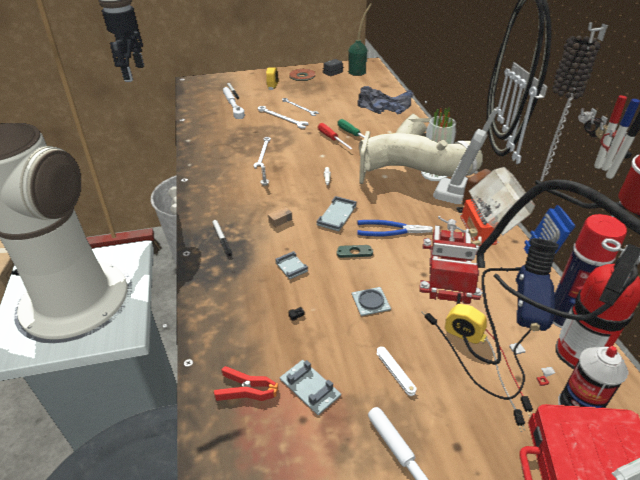

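Run:
```python
from h import *
p,d=bot.snapshot("top"); W=world("top",d)
for o,z0,z1 in [("spark_plug_center",4,30),("gasket_center",3,14),("connector_center",6,20),("bolt_center",3,70),("plug_stand_seat",2,40),("gasket_stand_seat",2,40),("connector_stand_seat",2,40),("bolt_stand_seat",2,40)]:
    l=bot.masks_of("top",o)
    if o=="plug_stand_seat": l=bot.masks_of("top","gasket_center")[1:2]
    if not l: print(o,"none");continue
    r=l[0]["region"]&(d>0); X=W[r]; X=X[(X[:,2]>z0)&(X[:,2]<z1)]
    q=cv2.boxPoints(cv2.minAreaRect(X[:,:2].astype(np.float32))); e=[q[1]-q[0],q[2]-q[1]]; L=max(e,key=np.linalg.norm)
    xy=X[:,:2]-X[:,:2].mean(0); w,v=np.linalg.eigh(xy.T@xy); 
    print(o,"ctr",q.mean(0).round(1),"mean",X.mean(0).round(1),"sz",[round(float(np.linalg.norm(a)),1) for a in e],"long rect",round(float(np.degrees(np.arctan2(L[1],L[0])))%180,1),"pca",round(float(np.degrees(np.arctan2(v[1,1],v[0,1])))%180,1))
    if o=="bolt_center":
        for a,b in((3,12),(20,48),(48,60)): Y=X[(X[:,2]>a)&(X[:,2]<b)]; print(a,len(Y),Y.mean(0).round(1))
```

```text
spark_plug_center ctr [615.3 308.1] mean [614.  309.9  14.5] sz [18.4, 75.4] long rect 84.5 pca 77.8
gasket_center ctr [607.3   2.5] mean [607.9   2.5   8.3] sz [80.6, 31.4] long rect 169.8 pca 170.9
connector_center ctr [ 444.4 -152.8] mean [ 444.2 -152.9   13. ] sz [18.1, 28.5] long rect 18.0 pca 15.4
bolt_center ctr [445.2 323.9] mean [445.  322.9  21.5] sz [19.6, 18.4] long rect 169.1 pca 1.4
3 56 [444.7 323.    8.2]
20 22 [445.3 322.3  35.2]
48 16 [444.7 324.7  52.8]
plug_stand_seat ctr [460.3 156.3] mean [460.2 155.1  23.1] sz [30.3, 51.2] long rect 23.6 pca 25.0
gasket_stand_seat ctr [601.5 146.8] mean [601.4 146.4   6.9] sz [62.4, 118.5] long rect 54.5 pca 53.3
connector_stand_seat ctr [460.6 -12.6] mean [459.2 -12.4   7.7] sz [65.0, 50.5] long rect 110.3 pca 109.6
bolt_stand_seat ctr [ 599.  -151.8] mean [ 598.7 -151.2    7.3] sz [64.1, 64.2] long rect 2.9 pca 44.1
```

The top view shows the plug at (160,192), gasket at (315,199), connector at (392,281) and bolt at (148,278). The stands are at (476,286) plug, (242,199) gasket, (321,272) connector and (391,203) bolt. The side view agrees. The networks confused wood/plug and cradle/gasket in places, and I've discarded those reports.

```bash
cat > go.py <<'E'
import sys,numpy as np
from plant import bot
# usage: go.py x y z yaw -> turn first, then shifts in the turned tool frame (controller units)
x,y,z,yaw=map(float,sys.argv[1:5]); o=bot.get_obs(); p=np.array(o["ee_pos"]); w=o["tcp_rot"][2]
t=(w-yaw+90)%180-90
best=min((t,t+180,t-180),key=lambda k:abs(o["joints"][5]+k+np.degrees(np.arctan2(y,x)-np.arctan2(p[1],p[0])))if False else abs(k))
f=np.radians(w-best); d=np.array([x,y,z])-p
s=[d[0]*np.cos(f)+d[1]*np.sin(f),d[0]*np.sin(f)-d[1]*np.cos(f),-d[2]]
print("t",round(o["time"],1),"pos",p.round(1),"rpy",np.round(o["tcp_rot"],1),"q6",round(o["joints"][5],1),"open",round(o["opening"],1),"F",np.round(o["ft_force"],1))
print("TURN deg",round(best,1),"units",round(best/90,3),"SHIFT units",np.round(np.array(s)/300,3), "rows@0.16:",round(np.linalg.norm(s)/48,1))
E
sed -i '/^best=/c best=t' go.py
python3 go.py 615 309 120 81
python3 - <<'E'
from h import *
p,d=bot.snapshot("top"); W=world("top",d)
P=W[150:240,110:200]; m=(P[...,2]>7)&(P[...,0]>590)&(P[...,0]<640)&(P[...,1]>255)&(P[...,1]<365); X=P[m].astype(np.float32)
l=cv2.fitLine(X[:,:2].copy(),cv2.DIST_HUBER,0,.01,.01).ravel();print(len(X),l,np.degrees(np.arctan2(l[1],l[0]))%180)
for y in range(265,360,10):
    k=X[(X[:,1]>=y)&(X[:,1]<y+10)]
    if len(k): print(y,len(k),k.mean(0).round(1),np.ptp(k[:,0]).round(1))
P=W; m=(P[...,2]>3)&(P[...,2]<30)&(abs(P[...,0]-437)<75)&(abs(P[...,1]+321)<75); n,L,st,_=cv2.connectedComponentsWithStats(m.astype(np.uint8)); i=1+np.argmax(st[1:,4]); X=W[L==i]; print("cradle",len(X),cv2.minAreaRect(X[:,:2].astype(np.float32)))
E
```

```text
t 1.6 pos [151.1 554.8 231.3] rpy [180.    0.  164.8] q6 -12.0 open 85.3 F [-0.5 -0.  -0.1]
TURN deg 83.8 units 0.931 SHIFT units [-0.567  1.656  0.371] rows@0.16: 11.2
249 [2.1049325e-01 9.7759533e-01 6.1391077e+02 3.0959085e+02] 77.84874
265 8 [606.5 273.   11.2] 4.4
275 23 [608.5 280.2  12.6] 21.0
285 29 [609.6 289.5  13.1] 11.8
295 33 [611.6 299.7  13.6] 11.3
305 43 [614.7 309.9  15.5] 15.6
315 50 [615.3 319.7  16.3] 19.3
325 29 [618.1 330.   14.3] 15.1
335 29 [619.7 339.6  13.6] 11.6
345 5 [624.6 348.5  10.1] 2.8
cradle 1389 ((436.6144104003906, -321.70819091796875), (61.00628662109375, 103.42292785644531), 29.77474021911621)
```

```bash
python3 -m creep '[0,0,0,0.0876,1, 0,0,0,0.0876,1, 0,0,0,0.0876,1, 0,0,0,0.0876,1, 0,0,0,0.0876,1, 0,0,0,0.0876,1, 0,0,0,0.0876,1, 0,0,0,0.0876,1, 0,0,0,0.0876,1, 0,0,0,0.0876,1]' 30
python3 -m creep '[0,0,0,0.088,1, -0.04,0.14,0.03,0,1, -0.04,0.14,0.03,0,1, -0.04,0.14,0.03,0,1, -0.04,0.14,0.03,0,1, -0.04,0.14,0.03,0,1, -0.04,0.14,0.03,0,1, -0.04,0.14,0.03,0,1, -0.04,0.14,0.03,0,1, -0.04,0.14,0.03,0,1]'
python3 -m creep '[-0.04,0.14,0.03,0,0.6, -0.04,0.14,0.03,0,0.6, -0.04,0.14,0.03,0,0.6, 0,0,0,0,0.6, 0,0,0,0,0.6]'
python3 go.py 614.2 310 4 78
```

```text
time: 2.65
ee_pos: [151.1, 554.8, 231.3]
tcp_rot: [180.0, 0.0, 85.6]
ft_force: [-0.2, -0.3, -0.1]
opening: 85.3
gripper_force: 0.0
time: 3.65
ee_pos: [499.9, 369.6, 150.0]
tcp_rot: [180.0, -0.0, 78.0]
ft_force: [0.1, 1.4, 0.5]
opening: 85.2
gripper_force: 0.0
time: 4.15
ee_pos: [614.4, 308.5, 122.5]
tcp_rot: [-179.9, 0.0, 77.9]
ft_force: [-0.1, -0.3, 0.3]
opening: 50.9
gripper_force: 0.0
t 4.2 pos [614.4 308.5 122.5] rpy [-179.9    0.    77.9] q6 28.7 open 50.9 F [-0.1 -0.3  0.3]
TURN deg -0.1 units -0.001 SHIFT units [ 0.005 -0.002  0.395] rows@0.16: 2.5
```

```bash
python3 -m creep '[0.005,-0.002,0.12,0,0.6, 0,0,0.12,0,0.6, 0,0,0.1,0,0.6, 0,0,0.055,0,0.6, 0,0,0,0,0.05, 0,0,0,0,0.05, 0,0,0,0,0.05, 0,0,0,0,0.05, 0,0,0,0,0.05, 0,0,0,0,0.05]' 40
python3 -m creep '[0,0,-0.02,0,0.05, 0,0,-0.06,0,0.05, 0,0,-0.12,0,0.05, 0,0,-0.15,0,0.05, 0,0,0,0,0.05]'
python3 go.py 436.6 -321.7 130 119.8
```

```text
time: 5.15
ee_pos: [615.5, 311.5, 7.3]
tcp_rot: [179.8, -0.1, 78.0]
ft_force: [-1.1, 0.2, 6.2]
opening: 14.6
gripper_force: 43.0
time: 5.65
ee_pos: [619.0, 312.4, 120.0]
tcp_rot: [179.2, -0.4, 78.0]
ft_force: [2.2, 0.8, -0.3]
opening: 14.4
gripper_force: 42.2
t 5.7 pos [619.  312.4 120. ] rpy [179.2  -0.4  78. ] q6 28.8 open 14.4 F [ 2.2  0.8 -0.3]
TURN deg -41.8 units -0.464 SHIFT units [-1.532 -1.578 -0.033] rows@0.16: 13.7
```

```bash
python3 -m creep '[0,0,0,0,0.05, 0,0,0,0,0.05]'
python3 - <<'E'
from h import *
p,d=bot.snapshot("side"); q=p[100:260,220:440]; save("side","s1",cv2.resize(q,None,fx=3,fy=3))
W=world("side",d)
for m in bot.masks_of("side","spark_plug_center")[:2]:
    X=W[m["region"]&(d>0)]; l=cv2.fitLine(X.astype(np.float32),cv2.DIST_HUBER,0,.01,.01).ravel(); print(m["score"],m["at"],np.median(X,0),X.min(0).round(),X.max(0).round(),l.round(2),cv2.minAreaRect(X[:,:2].astype(np.float32)))
E
python3 go.py 436.6 -321.7 130 119.8
```

```text
time: 5.85
ee_pos: [613.1, 310.6, 109.1]
tcp_rot: [-179.9, 0.0, 78.0]
ft_force: [0.6, 0.3, -1.1]
opening: 15.0
gripper_force: 42.2
0.53 [326.3, 141.6] [610.72776448 308.33934354 117.54757801] [603. 274. 111.] [621. 344. 122.] [1.7000e-01 9.8000e-01 3.0000e-02 6.1082e+02 3.0571e+02 1.1760e+02] ((612.0942993164062, 308.6373291015625), (70.46739196777344, 12.95994758605957), 77.17991638183594)
t 6.0 pos [612.6 310.4 108. ] rpy [-1.798e+02  1.000e-01  7.800e+01] q6 28.8 open 15.1 F [-0.1  0.3 -0.7]
TURN deg -41.8 units -0.464 SHIFT units [-1.537 -1.556 -0.073] rows@0.16: 13.7
```

View pics/s1.png

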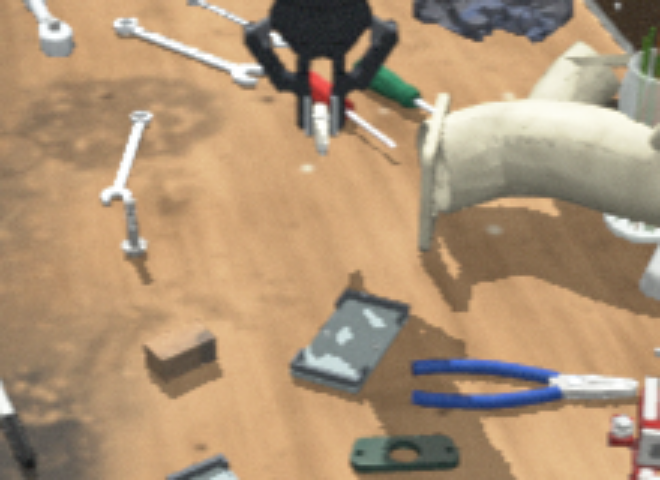

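The plug is held level between the pads, at (320,125) in the crop. Next it goes to the cradle.

```bash
python3 -m creep '[0,0,0,-0.0773,0.05, 0,0,0,-0.0773,0.05, 0,0,0,-0.0773,0.05, 0,0,0,-0.0773,0.05, 0,0,0,-0.0773,0.05, 0,0,0,-0.0773,0.05, -0.05,-0.05,0,0,0.05, -0.1,-0.1,0,0,0.05, -0.1,-0.1,0,0,0.05, -0.1,-0.1,0,0,0.05]'
python3 -m creep '[-0.1,-0.1,0,0,0.05, -0.1,-0.1,0,0,0.05, -0.1,-0.1,0,0,0.05, -0.1,-0.1,0,0,0.05, -0.1,-0.1,0,0,0.05, -0.1,-0.1,0,0,0.05, -0.1,-0.1,0,0,0.05, -0.1,-0.1,0,0,0.05, -0.1,-0.1,0,0,0.05, -0.1,-0.1,0,0,0.05]'
python3 -m creep '[-0.1,-0.1,0,0,0.05, -0.06,-0.06,0,0,0.05, -0.02,-0.04,0,0,0.05, 0,0,0,0,0.05, 0,0,0,0,0.05, 0,0,0,0,0.05]'
python3 go.py 436.6 -321.7 19 119.8
```

```text
time: 6.95
ee_pos: [573.3, 166.2, 108.4]
tcp_rot: [-179.9, -0.1, 119.8]
ft_force: [1.0, -0.8, -0.2]
opening: 14.7
gripper_force: 42.2
time: 7.95
ee_pos: [461.9, -242.8, 108.8]
tcp_rot: [-180.0, -0.1, 119.7]
ft_force: [0.4, -0.4, -0.2]
opening: 14.5
gripper_force: 42.2
time: 8.55
ee_pos: [438.3, -316.8, 109.5]
tcp_rot: [180.0, -0.1, 119.8]
ft_force: [-0.3, 0.7, 0.3]
opening: 14.8
gripper_force: 42.2
t 8.6 pos [ 438.3 -316.8  109.5] rpy [ 1.800e+02 -1.000e-01  1.198e+02] q6 -78.5 open 14.8 F [-0.3  0.7  0.3]
TURN deg 0.0 units 0.001 SHIFT units [-0.011 -0.013  0.302] rows@0.16: 1.9
```

```bash
python3 -m creep '[-0.011,-0.013,0,0,0.05, 0,0,0.1,0,0.05, 0,0,0.1,0,0.05, 0,0,0.05,0,0.05, 0,0,0.03,0,0.05, 0,0,0.022,0,0.05, 0,0,0,0,0.05, 0,0,0,0,0.05]'
python3 go.py 436.6 -321.7 19 119.8
```

```text
time: 9.35
ee_pos: [437.0, -323.7, 21.3]
tcp_rot: [180.0, 0.1, 119.8]
ft_force: [-2.8, 3.5, 8.4]
opening: 14.8
gripper_force: 43.2
t 9.3 pos [ 437.  -323.7   21.3] rpy [1.800e+02 1.000e-01 1.198e+02] q6 -79.1 open 14.8 F [-2.8  3.5  8.4]
TURN deg -0.0 units -0.0 SHIFT units [0.006 0.002 0.008] rows@0.16: 0.1
```

```bash
python3 -m creep '[0,0,0,0,0.45, 0,0,0,0,0.45, 0,0,0,0,0.45, 0,0,-0.02,0,0.45, 0,0,-0.08,0,0.45, 0,0,-0.12,0,0.45, 0,0,-0.12,0,0.5, 0,0,0,0,0.5]'
python3 - <<'E'
from h import *
p,d=bot.snapshot("side"); q=p[330:440,230:400]; save("side","s2",cv2.resize(q,None,fx=4,fy=4))
W=world("side",d)
for m in bot.masks_of("side","spark_plug_center")[:2]:
    X=W[m["region"]&(d>0)]; print(m["score"],m["at"],X.min(0).round(),X.max(0).round(),cv2.minAreaRect(X[:,:2].astype(np.float32)))
E
python3 go.py 607.6 2.5 100 170.3
```

```text
time: 10.15
ee_pos: [439.1, -326.4, 127.6]
tcp_rot: [179.9, 0.7, 119.8]
ft_force: [1.1, -0.6, 0.9]
opening: 42.6
gripper_force: 0.0
0.53 [308.6, 379.2] [ 415. -354.    5.] [ 452. -293.   35.] ((438.4831848144531, -321.0380859375), (24.570831298828125, 68.6563491821289), 36.454559326171875)
t 10.2 pos [ 436.7 -323.9  122.4] rpy [1.800e+02 1.000e-01 1.198e+02] q6 -79.1 open 42.7 F [-0.7  0.2 -1.4]
TURN deg -50.5 units -0.562 SHIFT units [-0.378  1.168  0.075] rows@0.16: 7.7
```

View pics/s2.png

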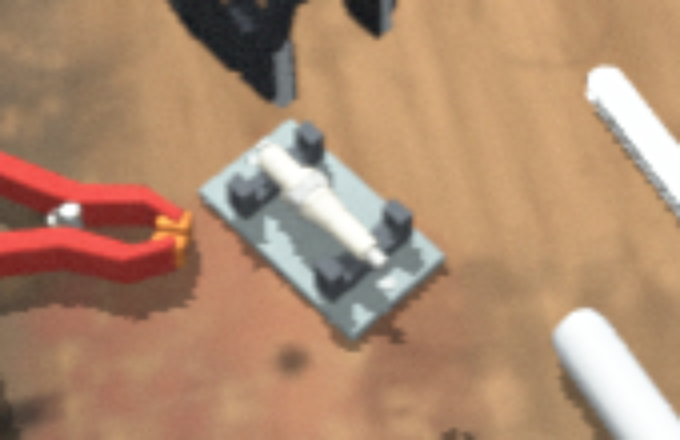

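The plug lies across both saddles, between the pairs of cheeks at (275,165) and (365,240) in the crop. Next is the gasket.

```bash
python3 -m creep '[0,0,0,-0.0803,0.5, 0,0,0,-0.0803,0.5, 0,0,0,-0.0803,0.5, 0,0,0,-0.0803,0.5, 0,0,0,-0.0803,0.5, 0,0,0,-0.0803,0.5, 0,0,0,-0.08,0.5, -0.047,0.146,0.009,0,0.5, -0.047,0.146,0.009,0,0.5, -0.047,0.146,0.009,0,0.5]'
python3 -m creep '[-0.047,0.146,0.009,0,0.5, -0.047,0.146,0.009,0,0.5, -0.047,0.146,0.009,0,0.5, -0.047,0.146,0.009,0,0.5, -0.049,0.146,0.012,0,0.55, 0,0,0,0,0.55, 0,0,0,0,0.55, 0,0,0,0,0.55, 0,0,0,0,0.55]'
python3 go.py 607.6 2.5 1.5 170.3
```

```text
time: 11.25
ee_pos: [499.3, -198.9, 111.2]
tcp_rot: [179.9, -0.2, 170.2]
ft_force: [0.9, -0.8, 0.1]
opening: 43.0
gripper_force: 0.0
time: 12.15
ee_pos: [606.3, 1.9, 98.2]
tcp_rot: [-180.0, -0.1, 170.2]
ft_force: [0.3, -0.4, 0.2]
opening: 47.0
gripper_force: 0.0
t 12.2 pos [606.3   1.9  98.2] rpy [-1.800e+02 -1.000e-01  1.702e+02] q6 -91.4 open 47.0 F [ 0.3 -0.4  0.2]
TURN deg -0.1 units -0.001 SHIFT units [-0.004  0.003  0.322] rows@0.16: 2.0
```

```bash
python3 -m creep '[-0.004,0.003,0.1,0,0.55, 0,0,0.1,0,0.55, 0,0,0.07,0,0.55, 0,0,0.03,0,0.55, 0,0,0.02,0,0.55, 0,0,0,0,0.55, 0,0,0,0,0.55]'
python3 -m creep '[0,0,0,0,0.2, 0,0,0,0,0.2, 0,0,0,0,0.2, 0,0,0,0,0.2, 0,0,0,0,0.2]' 40
python3 -m creep '[0,0,-0.02,0,0.2, 0,0,-0.06,0,0.2, 0,0,-0.1,0,0.2, 0,0,-0.1,0,0.2, 0,0,0,0,0.2, 0,0,0,0,0.2, 0,0,0,0,0.2]'
python3 - <<'E'
from h import *
p,d=bot.snapshot("side"); q=p[170:280,270:440]; save("side","s3",cv2.resize(q,None,fx=4,fy=4))
W=world("side",d)
for m in bot.masks_of("side","gasket_center")[:2]:
    X=W[m["region"]&(d>0)]; print(m["score"],m["at"],X.min(0).round(),X.max(0).round(),cv2.minAreaRect(X[:,:2].astype(np.float32)))
E
python3 go.py 601.5 146.8 100 54.2
```

```text
time: 12.85
ee_pos: [609.3, 3.4, 4.0]
tcp_rot: [-180.0, 0.1, 170.3]
ft_force: [0.1, -0.5, 0.3]
opening: 47.1
gripper_force: 0.0
time: 13.35
ee_pos: [609.5, 3.5, 4.3]
tcp_rot: [-180.0, 0.2, 170.3]
ft_force: [-0.6, -0.9, 7.0]
opening: 30.1
gripper_force: 40.1
time: 14.05
ee_pos: [607.1, 4.0, 85.3]
tcp_rot: [180.0, -0.2, 170.3]
ft_force: [-0.8, 0.2, -0.7]
opening: 29.8
gripper_force: 39.6
0.6 [348.6, 221.0] [562. -20.   1.] [642. 109.  93.] ((623.6058349609375, 34.657371520996094), (127.9974594116211, 76.22020721435547), 58.727840423583984)
0.17 [338.4, 212.1] [544.  91.   0.] [639. 210.  16.] ((596.2849731445312, 146.79478454589844), (116.41703796386719, 61.05683517456055), 48.698455810546875)
t 14.2 pos [607.   4.  85.] rpy [180.   -0.2 170.3] q6 -91.3 open 29.8 F [ 0.3 -0.3 -1. ]
TURN deg -63.9 units -0.71 SHIFT units [-0.375  0.293 -0.05 ] rows@0.16: 3.0
```

View pics/s3.png

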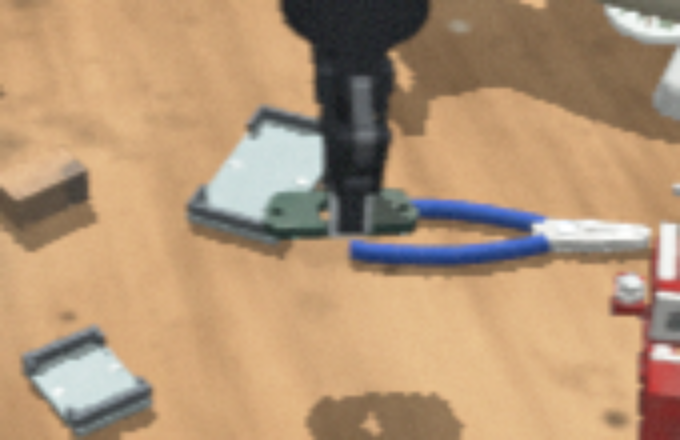

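The gasket is held level at (350,215) in the crop. Next it goes to the long stand.

```bash
python3 -m creep '[0,0,0,-0.0888,0.2, 0,0,0,-0.0888,0.2, 0,0,0,-0.0888,0.2, 0,0,0,-0.0888,0.2, 0,0,0,-0.0888,0.2, 0,0,0,-0.0888,0.2, 0,0,0,-0.0888,0.2, 0,0,0,-0.0888,0.2]'
python3 -m creep '[-0.05,0.04,0,0,0.2, -0.1,0.08,0,0,0.2, -0.1,0.08,0,0,0.2, -0.09,0.07,0,0,0.2, -0.035,0.023,0,0,0.2, 0,0,0,0,0.2, 0,0,0,0,0.2, 0,0,0,0,0.2]'
python3 go.py 601.5 146.8 11 54.2
```

```text
time: 14.95
ee_pos: [607.4, 3.9, 85.4]
tcp_rot: [179.9, -0.1, -125.4]
ft_force: [-0.0, 0.2, -0.1]
opening: 30.2
gripper_force: 39.6
time: 15.75
ee_pos: [602.8, 144.9, 86.4]
tcp_rot: [180.0, -0.0, -125.8]
ft_force: [-0.6, -0.1, -0.0]
opening: 29.9
gripper_force: 39.6
t 15.8 pos [602.8 144.9  86.4] rpy [ 180.    -0.  -125.8] q6 -141.8 open 29.9 F [-0.6 -0.1 -0. ]
TURN deg -0.0 units -0.0 SHIFT units [-0.003  0.007  0.251] rows@0.16: 1.6
```

```bash
python3 -m creep '[-0.003,0.007,0.08,0,0.2, 0,0,0.08,0,0.2, 0,0,0.04,0,0.2, 0,0,0.03,0,0.2, 0,0,0.015,0,0.2, 0,0,0,0,0.2, 0,0,0,0,0.2, 0,0,0,0,0.2]'
python3 go.py 601.5 146.8 9 54.2
```

```text
time: 16.55
ee_pos: [602.3, 148.5, 14.3]
tcp_rot: [-179.9, 0.1, -125.7]
ft_force: [0.7, -0.1, -0.6]
opening: 30.0
gripper_force: 39.6
t 16.6 pos [602.3 148.5  14.3] rpy [-1.799e+02  1.000e-01 -1.257e+02] q6 -141.6 open 30.0 F [ 0.7 -0.1 -0.6]
TURN deg 0.1 units 0.001 SHIFT units [ 0.006 -0.001  0.018] rows@0.16: 0.1
```

```bash
python3 -m creep '[0.005,0,0.008,0,0.2, 0,0,0.005,0,0.2, 0,0,0,0,0.2, 0,0,0,0,0.2]'
python3 go.py 601.5 146.8 9 54.2
```

```text
time: 16.95
ee_pos: [600.9, 147.1, 10.3]
tcp_rot: [-180.0, 0.0, -125.7]
ft_force: [-2.5, -1.1, 5.2]
opening: 29.8
gripper_force: 40.2
t 16.9 pos [600.9 147.1  10.3] rpy [-180.     0.  -125.7] q6 -141.7 open 29.8 F [-2.5 -1.1  5.2]
TURN deg 0.1 units 0.001 SHIFT units [-0.    -0.002  0.004] rows@0.16: 0.0
```

```bash
python3 -m creep '[0,0,0,0,0.55, 0,0,0,0,0.55, 0,0,0,0,0.55, 0,0,-0.02,0,0.55, 0,0,-0.08,0,0.55, 0,0,-0.12,0,0.55, 0,0,-0.08,0,0.5, 0,0,0,0,0.5, 0,0,0,0,0.5]'
python3 - <<'E'
from h import *
p,d=bot.snapshot("side"); q=p[150:280,260:440]; save("side","s4",cv2.resize(q,None,fx=4,fy=4))
W=world("side",d)
for m in bot.masks_of("side","gasket_center")[:2]:
    X=W[m["region"]&(d>0)]; print(m["score"],m["at"],X.min(0).round(),X.max(0).round(),cv2.minAreaRect(X[:,:2].astype(np.float32)))
E
python3 go.py 444.4 -152.8 90 16.5
```

```text
time: 17.85
ee_pos: [600.8, 147.2, 99.8]
tcp_rot: [-180.0, 0.0, -125.7]
ft_force: [-0.1, -0.4, -0.8]
opening: 42.8
gripper_force: 0.0
0.66 [336.3, 208.9] [565.  95.   4.] [630. 181.  18.] ((593.6966552734375, 140.91094970703125), (95.2933578491211, 38.567569732666016), 55.82669448852539)
t 17.9 pos [599.4 147.1  97.7] rpy [ 1.799e+02 -1.000e-01 -1.258e+02] q6 -141.7 open 42.4 F [-0.   0.4  0.2]
TURN deg 37.7 units 0.419 SHIFT units [ 0.779 -0.812  0.026] rows@0.16: 7.0
```

View pics/s4.png

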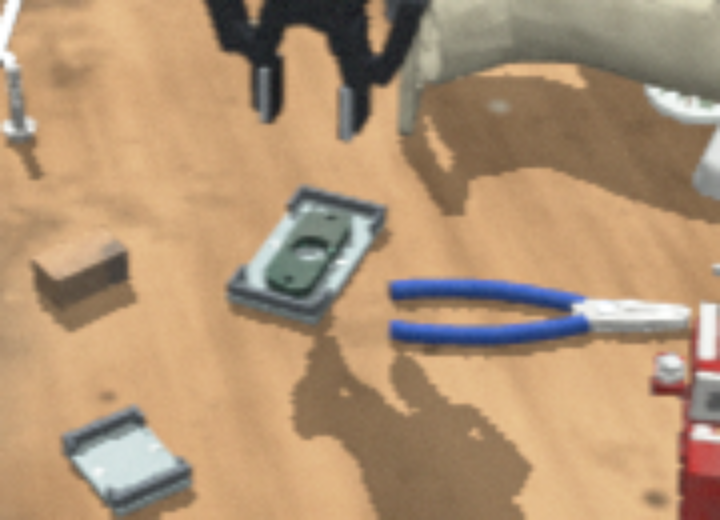

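The gasket lies flat between the stops, at (310,250) in the crop. Next is the connector.

```bash
python3 -m creep '[0,0,0,0.0838,0.5, 0,0,0,0.0838,0.5, 0,0,0,0.0838,0.5, 0,0,0,0.0838,0.5, 0,0,0,0.0838,0.5, 0.0866,-0.0902,0.003,0,0.5, 0.0866,-0.0902,0.003,0,0.5, 0.0866,-0.0902,0.003,0,0.5, 0.0866,-0.0902,0.003,0,0.5, 0.0866,-0.0902,0.003,0,0.5]'
python3 -m creep '[0.0866,-0.0902,0.003,0,0.5, 0.0866,-0.0902,0.003,0,0.5, 0.0866,-0.0902,0.003,0,0.5, 0.0866,-0.0902,0.003,0,0.5, 0,0,0,0,0.5, 0,0,0,0,0.5, 0,0,0,0,0.5]'
python3 go.py 444.4 -152.8 3 16.5
```

```text
time: 18.95
ee_pos: [512.6, -20.3, 93.1]
tcp_rot: [179.9, -0.2, -163.4]
ft_force: [0.9, -0.2, -0.1]
opening: 42.9
gripper_force: 0.0
time: 19.65
ee_pos: [445.6, -151.8, 90.4]
tcp_rot: [179.9, -0.0, -163.4]
ft_force: [-0.1, -0.1, -0.9]
opening: 43.1
gripper_force: 0.0
t 19.6 pos [ 445.6 -151.8   90.4] rpy [ 179.9   -0.  -163.4] q6 -140.2 open 43.1 F [-0.1 -0.1 -0.9]
TURN deg 0.1 units 0.001 SHIFT units [ 0.005 -0.002  0.291] rows@0.16: 1.8
```

```bash
python3 -m creep '[0.005,-0.002,0.1,0,0.5, 0,0,0.1,0,0.5, 0,0,0.06,0,0.5, 0,0,0.027,0,0.5, 0,0,0,0,0.5]'
python3 -m creep '[0,0,0,0,0.1, 0,0,0,0,0.1, 0,0,0,0,0.1, 0,0,0,0,0.1, 0,0,0,0,0.1, 0,0,0,0,0.1]' 30
python3 -m creep '[0,0,-0.02,0,0.1, 0,0,-0.06,0,0.1, 0,0,-0.1,0,0.1, 0,0,-0.1,0,0.1, 0,0,0,0,0.1, 0,0,0,0,0.1, 0,0,0,0,0.1]'
python3 - <<'E'
from h import *
p,d=bot.snapshot("side"); q=p[220:350,220:400]; save("side","s5",cv2.resize(q,None,fx=4,fy=4))
E
python3 go.py 460 -12.5 90 110
```

```text
time: 20.15
ee_pos: [444.0, -152.5, 4.1]
tcp_rot: [179.9, -0.1, -163.4]
ft_force: [0.1, 0.5, 0.6]
opening: 42.8
gripper_force: 0.0
time: 20.75
ee_pos: [445.7, -154.4, 6.4]
tcp_rot: [-179.9, 0.1, -163.5]
ft_force: [0.4, 1.9, 6.5]
opening: 17.9
gripper_force: 32.1
time: 21.45
ee_pos: [443.6, -153.3, 88.1]
tcp_rot: [179.9, -0.1, -163.5]
ft_force: [1.3, 0.7, 0.4]
opening: 17.7
gripper_force: 31.3
t 21.5 pos [ 443.5 -153.2   87.8] rpy [ 1.799e+02 -1.000e-01 -1.635e+02] q6 -140.4 open 17.9 F [ 0.2  1.1 -0.5]
TURN deg 86.5 units 0.962 SHIFT units [ 0.422  0.212 -0.007] rows@0.16: 3.0
```

View pics/s5.png

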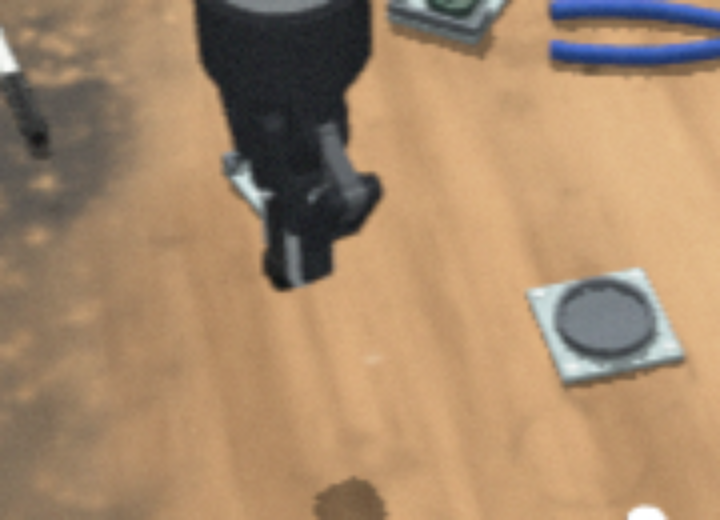

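The connector is held (opening 18 mm) and the bench spot is empty.

```bash
python3 -m creep '[0,0,0,0.088,0.1, 0,0,0,0.088,0.1, 0,0,0,0.088,0.1, 0,0,0,0.088,0.1, 0,0,0,0.087,0.1, 0,0,0,0.087,0.1, 0,0,0,0.087,0.1, 0,0,0,0.087,0.1, 0,0,0,0.087,0.1, 0,0,0,0.087,0.1]'
python3 -m creep '[0,0,0,0.088,0.1, 0.06,0.03,0,0,0.1, 0.12,0.06,0,0,0.1, 0.12,0.06,0,0,0.1, 0.09,0.045,0,0,0.1, 0.032,0.017,0,0,0.1, 0,0,0,0,0.1, 0,0,0,0,0.1, 0,0,0,0,0.1]'
python3 go.py 460 -12.5 14 110
```

```text
time: 22.5
ee_pos: [443.6, -153.3, 87.8]
tcp_rot: [-179.9, -0.1, 117.6]
ft_force: [-0.0, 0.1, 0.8]
opening: 18.2
gripper_force: 31.3
time: 23.4
ee_pos: [461.0, -14.3, 88.9]
tcp_rot: [-180.0, 0.0, 109.9]
ft_force: [-0.0, -0.9, -0.4]
opening: 17.7
gripper_force: 31.3
t 23.4 pos [461.  -14.3  88.9] rpy [-180.     0.   109.9] q6 -36.7 open 17.7 F [-0.  -0.9 -0.4]
TURN deg -0.1 units -0.001 SHIFT units [ 0.007 -0.001  0.25 ] rows@0.16: 1.6
```

```bash
python3 -m creep '[0.007,0,0.09,0,0.1, 0,0,0.09,0,0.1, 0,0,0.04,0,0.1, 0,0,0.02,0,0.1, 0,0,0.01,0,0.1, 0,0,0.007,0,0.1, 0,0,0,0,0.1, 0,0,0,0,0.1]'
python3 go.py 460 -12.5 11 110
```

```text
time: 24.2
ee_pos: [461.0, -11.3, 12.7]
tcp_rot: [179.9, 0.0, 110.0]
ft_force: [-0.8, -0.1, -0.8]
opening: 17.9
gripper_force: 31.3
t 24.2 pos [461.  -11.3  12.7] rpy [179.9   0.  110. ] q6 -36.4 open 17.9 F [-0.8 -0.1 -0.8]
TURN deg -0.0 units -0.0 SHIFT units [-0.002 -0.005  0.006] rows@0.16: 0.0
```

```bash
python3 -m creep '[-0.003,-0.003,0.008,0,0.1, 0,0,0,0,0.1, 0,0,0,0,0.1]'
python3 go.py 460 -12.5 9 110
```

```text
time: 24.5
ee_pos: [461.2, -11.6, 12.3]
tcp_rot: [179.9, -0.0, 110.0]
ft_force: [-7.2, 7.8, 21.9]
opening: 18.2
gripper_force: 33.8
t 24.5 pos [461.2 -11.6  12.3] rpy [179.9  -0.  110. ] q6 -36.6 open 18.2 F [-7.2  7.8 21.9]
TURN deg -0.0 units -0.0 SHIFT units [-0.002 -0.005  0.011] rows@0.16: 0.1
```

Firm contact, so I back off 1 mm and release.

```bash
python3 -m creep '[0,0,-0.005,0,0.1, 0,0,0,0,0.45, 0,0,0,0,0.45, 0,0,0,0,0.45, 0,0,-0.02,0,0.45, 0,0,-0.08,0,0.45, 0,0,-0.12,0,0.5, 0,0,-0.12,0,0.5, 0,0,0,0,0.5, 0,0,0,0,0.5]'
python3 - <<'E'
from h import *
p,d=bot.snapshot("side"); q=p[190:320,220:400]; save("side","s6",cv2.resize(q,None,fx=4,fy=4))
p,d=bot.snapshot("top"); W=world("top",d)
X=W[(W[...,2]>-5)&(W[...,2]<70)&(abs(W[...,0]-444)<25)&(abs(W[...,1]-324)<25)]
for a,b in((4,12),(20,46),(48,60)): Y=X[(X[:,2]>a)&(X[:,2]<b)]; print(a,len(Y),((Y.min(0)+Y.max(0))/2).round(1),Y.mean(0).round(1))
E
python3 go.py 445 324 125 180
```

```text
time: 25.5
ee_pos: [460.5, -12.5, 114.0]
tcp_rot: [179.9, 0.1, 110.0]
ft_force: [0.1, 0.2, -1.0]
opening: 42.9
gripper_force: 0.0
4 77 [448.7 325.2   7.8] [445.4 324.3   8. ]
20 23 [445.2 322.3  32.7] [445.2 322.4  32.3]
48 24 [445.2 326.2  52.5] [445.  325.6  53.6]
t 25.6 pos [458.9 -12.1 112. ] rpy [-1.799e+02 -1.000e-01  1.100e+02] q6 -36.6 open 42.6 F [-0.4  0.4 -0.3]
TURN deg -70.0 units -0.778 SHIFT units [ 0.046  1.12  -0.043] rows@0.16: 7.0
```

View pics/s6.png

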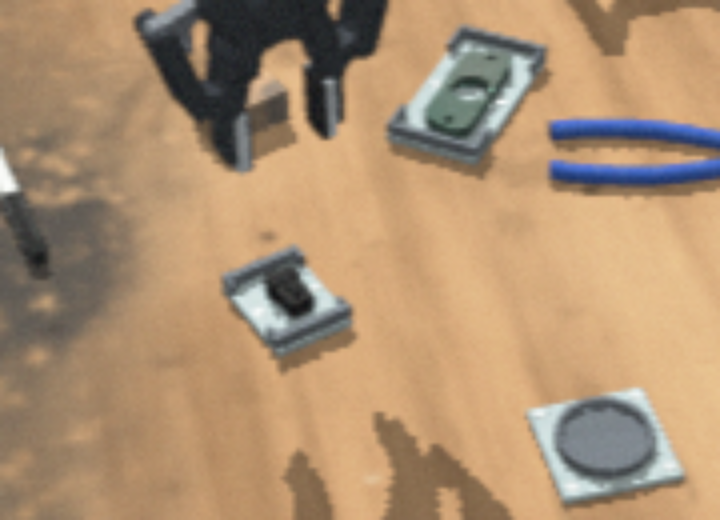

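The connector lies flat between its stops, at (290,290) in the crop. For the bolt no turn is needed, as yaw 110 closes across x.

```bash
python3 go.py 445 324.5 110 110
```

```text
t 25.6 pos [458.9 -12.1 112. ] rpy [-1.799e+02 -1.000e-01  1.100e+02] q6 -36.6 open 42.6 F [-0.4  0.4 -0.3]
TURN deg -0.0 units -0.0 SHIFT units [1.07  0.34  0.007] rows@0.16: 7.0
```

```bash
python3 -m creep '[0.0535,0.017,0,0,0.5, 0.134,0.0425,0,0,0.5, 0.134,0.0425,0,0,0.5, 0.134,0.0425,0,0,0.5, 0.134,0.0425,0,0,0.5, 0.134,0.0425,0,0,0.5, 0.134,0.0425,0,0,0.5, 0.134,0.0425,0,0,0.5, 0.078,0.025,0,0,0.5, 0,0,0,0,0.5]'
python3 -m creep '[0,0,0,0,0.5, 0,0,0,0,0.5]'
python3 go.py 445 324.5 18 110
```

```text
time: 26.6
ee_pos: [444.3, 326.2, 111.2]
tcp_rot: [-179.8, -0.0, 110.2]
ft_force: [0.1, -0.2, -0.8]
opening: 42.7
gripper_force: 0.0
time: 26.8
ee_pos: [445.6, 322.8, 112.1]
tcp_rot: [-179.9, 0.0, 109.9]
ft_force: [0.2, -0.1, -1.0]
opening: 42.8
gripper_force: 0.0
t 26.8 pos [445.6 322.8 112.1] rpy [-179.9    0.   109.9] q6 3.4 open 42.8 F [ 0.2 -0.1 -1. ]
TURN deg -0.1 units -0.001 SHIFT units [0.006 0.    0.314] rows@0.16: 2.0
```

```bash
python3 -m creep '[0.004,0,0.08,0,0.5, 0,0,0.08,0,0.5, 0,0,0.08,0,0.5, 0,0,0.05,0,0.5, 0,0,0.024,0,0.5, 0,0,0,0,0.5, 0,0,0,0,0.5]'
python3 -m creep '[0,0,0,0,0, 0,0,0,0,0, 0,0,0,0,0, 0,0,0,0,0, 0,0,0,0,0, 0,0,0,0,0, 0,0,0,0,0]' 40
python3 -m creep '[0,0,-0.02,0,0, 0,0,-0.06,0,0, 0,0,-0.1,0,0, 0,0,-0.12,0,0, 0,0,0,0,0, 0,0,0,0,0, 0,0,0,0,0]'
python3 - <<'E'
from h import *
p,d=bot.snapshot("side"); q=p[90:220,180:360]; save("side","s7",cv2.resize(q,None,fx=4,fy=4))
E
python3 go.py 598.9 -151.6 115 110
```

```text
time: 27.5
ee_pos: [446.5, 325.3, 19.8]
tcp_rot: [179.9, -0.0, 109.9]
ft_force: [-0.0, -0.4, -0.1]
opening: 42.4
gripper_force: 0.0
time: 28.2
ee_pos: [446.3, 325.5, 19.8]
tcp_rot: [179.9, -0.0, 110.0]
ft_force: [-1.3, 0.2, 6.0]
opening: 9.2
gripper_force: 42.6
time: 28.9
ee_pos: [444.5, 324.7, 107.5]
tcp_rot: [-179.8, 0.0, 110.0]
ft_force: [-0.1, -0.2, -0.7]
opening: 9.4
gripper_force: 42.0
t 28.9 pos [444.4 324.6 107.2] rpy [-179.8    0.   110. ] q6 3.6 open 9.1 F [-0.5 -0.4 -0.3]
TURN deg -0.0 units -0.0 SHIFT units [-1.668 -0.059 -0.026] rows@0.16: 10.4
```

View pics/s7.png

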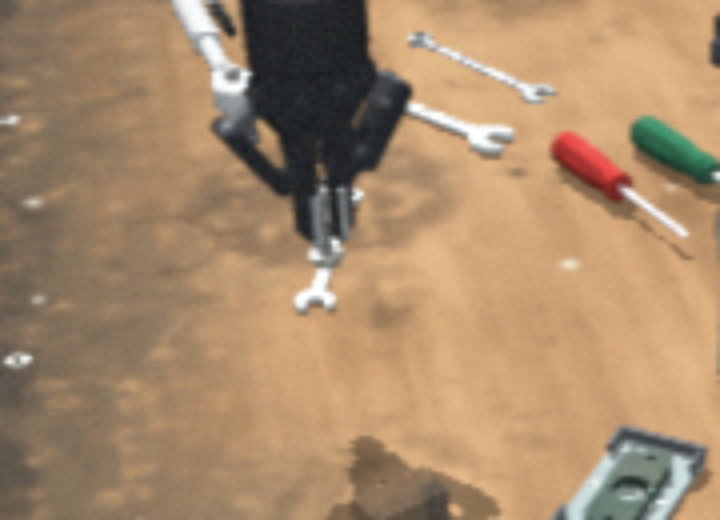

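The bolt is held upright, head down, at (325,240) in the crop. Next it goes to the dish.

```bash
python3 -m creep '[-0.068,0,0,0,0, -0.14,-0.005,0,0,0, -0.14,-0.005,0,0,0, -0.14,-0.005,0,0,0, -0.14,-0.005,0,0,0, -0.14,-0.005,0,0,0, -0.14,-0.005,0,0,0, -0.14,-0.005,0,0,0, -0.14,-0.005,0,0,0, -0.14,-0.005,0,0,0]'
python3 -m creep '[-0.14,-0.005,0,0,0, -0.12,-0.005,0,0,0, -0.06,-0.004,0,0,0, -0.02,0,0,0,0, 0,0,0,0,0, 0,0,0,0,0, 0,0,0,0,0]'
python3 go.py 598.9 -151.6 31 110
```

```text
time: 29.95
ee_pos: [568.2, -55.4, 107.3]
tcp_rot: [-179.9, -0.1, 109.9]
ft_force: [1.2, 0.7, -0.1]
opening: 9.0
gripper_force: 42.0
time: 30.65
ee_pos: [599.5, -149.5, 108.7]
tcp_rot: [-180.0, -0.1, 110.1]
ft_force: [0.1, 0.6, 0.4]
opening: 9.1
gripper_force: 42.0
t 30.6 pos [ 599.5 -149.5  108.7] rpy [-1.800e+02 -1.000e-01  1.101e+02] q6 -45.3 open 9.1 F [0.1 0.6 0.4]
TURN deg 0.1 units 0.001 SHIFT units [-0.006 -0.004  0.259] rows@0.16: 1.6
```

```bash
python3 -m creep '[-0.006,-0.003,0.08,0,0, 0,0,0.08,0,0, 0,0,0.05,0,0, 0,0,0.03,0,0, 0,0,0.015,0,0, 0,0,0,0,0, 0,0,0,0,0, 0,0,0,0,0]'
python3 go.py 598.9 -151.6 28 110
```

```text
time: 31.45
ee_pos: [600.4, -153.6, 33.5]
tcp_rot: [179.9, 0.1, 110.0]
ft_force: [0.1, 0.7, 0.4]
opening: 8.9
gripper_force: 41.9
t 31.4 pos [ 600.4 -153.6   33.5] rpy [1.799e+02 1.000e-01 1.100e+02] q6 -45.5 open 8.9 F [0.1 0.7 0.4]
TURN deg -0.0 units -0.0 SHIFT units [ 0.008 -0.002  0.018] rows@0.16: 0.1
```

```bash
python3 -m creep '[0.003,0,0.007,0,0, 0,0,0.005,0,0, 0,0,0,0,0, 0,0,0,0,0]'
python3 go.py 598.9 -151.6 28 110
```

```text
time: 31.85
ee_pos: [599.2, -152.4, 28.7]
tcp_rot: [-180.0, -0.0, 110.0]
ft_force: [0.8, 0.5, -1.3]
opening: 9.0
gripper_force: 41.9
t 31.9 pos [ 599.2 -152.4   28.7] rpy [-180.   -0.  110.] q6 -45.4 open 9.0 F [ 0.8  0.5 -1.3]
TURN deg -0.0 units -0.0 SHIFT units [ 0.003 -0.     0.002] rows@0.16: 0.0
```

```bash
python3 -m creep '[0,0,0.003,0,0, 0,0,0,0,0, 0,0,0,0,0, 0,0,0,0,0]'
python3 go.py 598.9 -151.6 27 110
```

```text
time: 32.25
ee_pos: [599.3, -152.4, 27.9]
tcp_rot: [-180.0, 0.0, 110.0]
ft_force: [-0.5, -0.2, 0.3]
opening: 9.3
gripper_force: 41.9
t 32.2 pos [ 599.3 -152.4   27.9] rpy [-180.    0.  110.] q6 -45.4 open 9.3 F [-0.5 -0.2  0.3]
TURN deg -0.0 units -0.0 SHIFT units [ 0.003 -0.     0.003] rows@0.16: 0.0
```

```bash
python3 -m creep '[0,0,0.003,0,0, 0,0,0,0,0, 0,0,0,0,0]'
python3 go.py 598.9 -151.6 27 110
```

```text
time: 32.55
ee_pos: [599.4, -152.4, 27.8]
tcp_rot: [-180.0, 0.0, 110.0]
ft_force: [-2.3, 1.7, 5.5]
opening: 9.0
gripper_force: 42.6
t 32.5 pos [ 599.4 -152.4   27.8] rpy [-180.    0.  110.] q6 -45.4 open 9.0 F [-2.3  1.7  5.5]
TURN deg -0.0 units -0.0 SHIFT units [ 0.003 -0.001  0.003] rows@0.16: 0.0
```

Touching (5 N), so I release, lift clear and look.

```bash
python3 -m creep '[0,0,0,0,0.6, 0,0,0,0,0.6, 0,0,0,0,0.6, 0,0,-0.03,0,0.6, 0,0,-0.08,0,0.6, 0,0,-0.12,0,0.6, 0,0,-0.12,0,0.6, 0,0,-0.12,0,0.6, 0,0,0,0,0.6, 0,0,0,0,0.6]'
python3 -m creep '[0,-0.1,0,0,0.6, 0,-0.15,0,0,0.6, 0,-0.15,0,0,0.6, 0,-0.1,0,0,0.6, 0,0,0,0,0.6, 0,0,0,0,0.6]'
python3 - <<'E'
from h import *
p,d=bot.snapshot("side"); q=p[160:430,210:450]; save("side","s8",cv2.resize(q,(530,596)))
p,d=bot.snapshot("top"); q=p[160:320,130:530]; save("top","t8",cv2.resize(q,(800,320)))
E
```

```text
time: 33.55
ee_pos: [599.9, -152.7, 169.5]
tcp_rot: [179.9, 0.1, 110.0]
ft_force: [-0.1, -0.2, -1.1]
opening: 51.6
gripper_force: 0.0
time: 34.15
ee_pos: [457.6, -203.2, 166.9]
tcp_rot: [-180.0, -0.1, 109.9]
ft_force: [-0.3, -0.0, 1.4]
opening: 51.3
gripper_force: 0.0
```

View pics/s8.png

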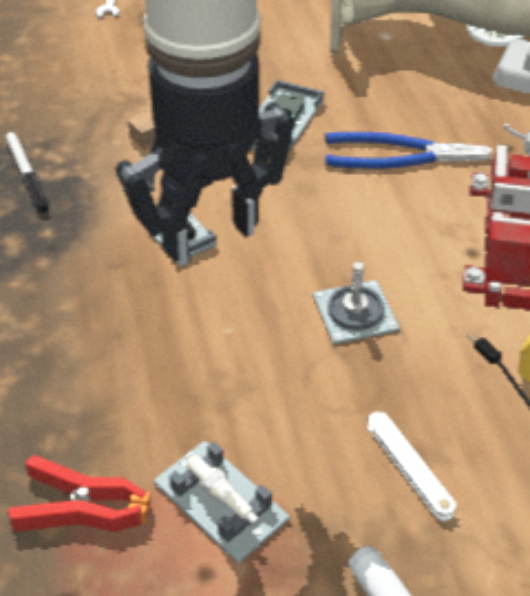

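View pics/t8.png

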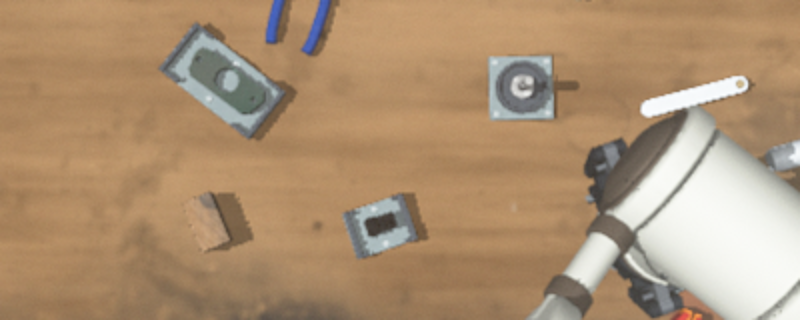

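The bolt stands upright inside its rim (side crop (357,290)). The gasket and connector lie within their stops (top crop (230,80) and (381,224)), and the plug lies in its cradle (side crop (220,485)). The wood block and feeler gauge have not moved.

```bash
python3 -c "
from plant import bot
print(bot.hand_in())"
```

```text
the job is handed in; nothing more can be done
None
```

The spark plug, gasket, connector and bolt were each placed on their stands in the order asked, the last pictures showed all four in place and the wood offcut and feeler gauge unmoved, and the job was handed in at about 34 s of the 120 s allowed.

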